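# Load the jar carrier by cap colour, leaving the amber jars

### The arm

A 7-joint arm with a two-finger parallel gripper is mounted at the origin on a cart in front of the work surface, level with it; the furniture and walls round the work are solid. World frame = base frame: x ahead of the robot, y to its left, z up, the work surface at z = 0. Lengths are in m, angles in rad, forces in N, time in s.
With the tool pointing down it reaches from about 0.425 to 0.875 m from the base axis. Payload 4.7 kg.
Tool frame: the origin (TCP) lies where the fingers leave the gripper's body, on its centre line; the fingertips stand 70 mm ahead of it and the grasp point (between the pads) lies 51 mm ahead of it; z points along the fingers, y is the line along which they close (so a half turn about z gives the same grasp; the last joint's range is limited). The gripper opens to 87 mm and grips with 3 to 60 N. Pads are 19 mm wide; open, the fingers measure 117 mm over their backs; the gripper's body (75 mm by 190 mm) begins 51 mm behind the grasp point.
Start: joints at [-1.243, 0.321, -0.07, 1.45, 0.023, 1.371, -0.057], TCP at [0.201, 0.618, 0.292] pointing down, gripper open.
Joint ranges: [-2.86, 2.86], [-0.3, 2.09], [-1.38, 1.24], [0.06, 2.45], [-1.56, 4.7], [0.09, 2.05], [-2.69, 2.69]. Speed limits (rad/s): [2.57, 2.57, 3.14, 3.14, 3.14, 3.14, 3.14].

### API

Orientations are given as a rotation vector (axis times angle).
In Python, from bench import get_state, get_image, get_calibration, close_job gives the robot as it stands.
- The arm moves only by the tool send_rows, never from a script. Its argument "rows" is a list of rows, each an object of numbers: "hand": the finger opening in mm, from 0 to 87; "x", "y", "z": the shift along the world's x, y, z in mm; "roll": the turn about the world's z in degrees. A call has 1 to 10 rows; each row shifts and turns the commanded pose from where the row before left it; what a row does not reach is not made up. A row lasts 1/10 s, in which the tool goes at most 50 mm and 8.59 degrees, less where a joint would pass 70% of its speed; a pose out of reach is approached as far as the arm can. A call is refused whole if a number of a shift passes 50 or a number of a turn 8.59, either way. A call with a gripper value outside its range is refused whole. The fingers move at their own pace and stop on an object; "force" is the grip in N (left out, the last holds). Time passes only in rows, so rows that do not move let the fingers close. It gives the time, the measured TCP pose, the force, the opening and the grip force at its end, in the units of the state.
- get_state(): the state, without advancing time (a new reading comes with each control period).
- get_image(name): name is "side" or "top"; returns the picture (420x560x3 uint8, blue, green, red); there is no depth.
- get_calibration(name): a dict with "mtx" (3x3 intrinsics, pixels), "world_from_camera" (4x4, takes a point from camera to world coordinates). Camera axes: x right, y down, z forward; pixel columns grow to the right and rows downward; lengths in m; the calibration is good to about 2 mm. A picture is of the moment at which its call begins. get_calibration takes no time and is no camera call.
- close_job(): hands the job in; it is judged then, once.
The state is a dict: "time": time; "joint_positions": joint angles; "qd": joint speeds; "joint_torque": joint torques, N m; "position": TCP position; "tool_rot": TCP orientation; "ft_force": force on the tool from outside, world axes, zero at the start; "torque": the same for the moment, N m; "grip_width": opening from 0.0 (shut) to 1.0 (fully open); "grip_force": force on a finger pad.
Only numpy, scipy, OpenCV 4.12 (cv2) and the standard library are available. Lean on these libraries where they do the work, as an engineer would, in place of code of your own. Each camera call takes 0.05 s, during which the arm holds its last target. There are 200 camera calls.

### The job

Gather the four white jars into the grey carrier: stand each one upright, down inside the seat that has the colour of its cap. Leave the two look-alike jars with dark amber bodies standing where they are, keep every jar upright all the way, and set the jars down rather than dropping them.

Things in the scene. Friction and masses are not known exactly. Their poses are not given: they have to be found in the camera images.
- jar_blue: Loose small white plastic jar with a blue screw cap, standing upright on the bench. White body 44 mm diameter and 58 mm tall, then a sloping shoulder to a 28 mm diameter cap whose top is 84 mm above the base; about 0.06 to 0.11 kg. Origin: centre of the underside; z is up along the jar. Can be gripped across the body at any yaw.
- jar_green: Loose small white plastic jar with a green screw cap, standing upright on the bench. White body 44 mm diameter and 58 mm tall, then a sloping shoulder to a 28 mm diameter cap whose top is 84 mm above the base; about 0.06 to 0.11 kg. Origin: centre of the underside; z is up along the jar. Can be gripped across the body at any yaw.
- jar_red: Loose small white plastic jar with a red screw cap, standing upright on the bench. White body 44 mm diameter and 58 mm tall, then a sloping shoulder to a 28 mm diameter cap whose top is 84 mm above the base; about 0.06 to 0.11 kg. Origin: centre of the underside; z is up along the jar. Can be gripped across the body at any yaw.
- jar_yellow: Loose small white plastic jar with a yellow screw cap, standing upright on the bench. White body 44 mm diameter and 58 mm tall, then a sloping shoulder to a 28 mm diameter cap whose top is 84 mm above the base; about 0.06 to 0.11 kg. Origin: centre of the underside; z is up along the jar. Can be gripped across the body at any yaw.
- amber_blue: Look-alike: loose jar of the very same shape and size (44 mm diameter, 84 mm tall) with a dark brown amber body and a blue cap. It does not belong in the carrier. Origin: centre of the underside, z up.
- amber_red: Look-alike: loose jar of the very same shape and size (44 mm diameter, 84 mm tall) with a dark brown amber body and a red cap. It does not belong in the carrier. Origin: centre of the underside, z up.
- seat_blue: Round blue seat: fixed shallow dish, outside diameter 72 mm, inside about 60 mm, rim 8 mm high, inner floor 3 mm above its underside. Origin: centre of the underside, 4 mm above the bench; z up. The grey carrier round the four seats is a fixed tray, 200 mm square, walls 22 mm high, black grips on two sides; seats 86 mm apart in a square, colours in any corner.
- seat_green: Round green seat: fixed shallow dish, outside diameter 72 mm, inside about 60 mm, rim 8 mm high, inner floor 3 mm above its underside. Origin: centre of the underside, 4 mm above the bench; z up. The grey carrier round the four seats is a fixed tray, 200 mm square, walls 22 mm high, black grips on two sides; seats 86 mm apart in a square, colours in any corner.
- seat_red: Round red seat: fixed shallow dish, outside diameter 72 mm, inside about 60 mm, rim 8 mm high, inner floor 3 mm above its underside. Origin: centre of the underside, 4 mm above the bench; z up. The grey carrier round the four seats is a fixed tray, 200 mm square, walls 22 mm high, black grips on two sides; seats 86 mm apart in a square, colours in any corner.
- seat_yellow: Round yellow seat: fixed shallow dish, outside diameter 72 mm, inside about 60 mm, rim 8 mm high, inner floor 3 mm above its underside. Origin: centre of the underside, 4 mm above the bench; z up. The grey carrier round the four seats is a fixed tray, 200 mm square, walls 22 mm high, black grips on two sides; seats 86 mm apart in a square, colours in any corner.

How it is judged:
At the end, for the whole second after the job is handed in: Every white jar stands upright (within 0.1 rad) on the inner floor of the seat of its cap's colour, within 11 mm of the seat's centre and its base less than 6 mm above the seat's underside, released and at rest; both amber jars stand upright within 25 mm of where they were (horizontal distance between jar_blue and seat_blue below 0.011 m and z of jar_blue in the frame of seat_blue between 0 and 0.006 m and angle between each of jar_blue, jar_green, jar_red, jar_yellow, amber_blue, amber_red's own z axis and vertical below 0.1 rad and linear speed of each of jar_blue, jar_green, jar_red, jar_yellow, amber_blue, amber_red below 0.02 m/s and horizontal distance between jar_green and seat_green below 0.011 m and z of jar_green in the frame of seat_green between 0 and 0.006 m and horizontal distance between jar_red and seat_red below 0.011 m and z of jar_red in the frame of seat_red between 0 and 0.006 m and horizontal distance between jar_yellow and seat_yellow below 0.011 m and z of jar_yellow in the frame of seat_yellow between 0 and 0.006 m and distance of each of amber_blue, amber_red from where it was at the start of the episode below 0.025 m); the robot touches nothing.
It fails at once if an amber jar is displaced by more than 40 mm (distance of any of amber_blue, amber_red from where it was at the start of the episode above 0.04 m).
It fails at once if a jar is tipped by more than 0.6 rad (angle between any of jar_blue, jar_green, jar_red, jar_yellow, amber_blue, amber_red's own z axis and vertical above 0.6 rad).
It fails at once if a white jar is dropped (moves faster than 0.75 m/s with no finger on it, a fall of about 30 mm) ((linear speed of jar_blue above 0.75 m/s and contact force between the fingers and jar_blue below 0.05 N) or (linear speed of jar_green above 0.75 m/s and contact force between the fingers and jar_green below 0.05 N) or (linear speed of jar_red above 0.75 m/s and contact force between the fingers and jar_red below 0.05 N) or (linear speed of jar_yellow above 0.75 m/s and contact force between the fingers and jar_yellow below 0.05 N)).
It also fails if it takes over 112 s, if anything falls off the work surface, if the arm or the gripper's body presses on something with over 40 N, if the wrist force passes 120 N, or if a joint passes its speed limit or range.

## Working session

There is one attempt and no reset: what is moved stays moved. The work goes in short steps, Python scripts to look and compute and a tool call to move; the robot and the scene stay as the last step left them, time stands still between calls to the robot, and variables do not carry over. Pictures are saved under pics/ and viewed, at most 14 in all, crops included, and the job is handed in when it is done.

Besides the shell and the picture viewer there is one more tool, called after ">>>" as name([rows], argument=value, ...), one row to a line, values as JSON. send_rows: Moves the arm, as the interface text tells. Its arguments: {"type":"object","properties":{"rows":{"type":"array","items":{"type":"object","properties":{"hand":{"type":"number"},"x":{"type":"number"},"y":{"type":"number"},"z":{"type":"number"},"roll":{"type":"number"}}}},"force":{"type":"number"}},"required":["rows"]}

```bash
mkdir -p pics
python3 - <<'E'
from bench import *
import cv2
for n in("top","side"):
    cv2.imwrite(f"pics/{n}0.png",get_image(n)); c=get_calibration(n); print(n,c["mtx"].round(1).tolist(),c["world_from_camera"].round(3).tolist())
s=get_state(); print(s)
E
```

```text
top [[400.0, 0.0, 280.8], [0.0, 400.0, 207.8], [0.0, 0.0, 1.0]] [[-0.015, -0.99, 0.139, 0.435], [-0.999, 0.011, -0.03, 0.007], [0.028, -0.14, -0.99, 0.865], [0.0, 0.0, 0.0, 1.0]]
side [[499.4, 0.0, 281.0], [0.0, 499.4, 216.3], [0.0, 0.0, 1.0]] [[0.896, -0.239, 0.375, 0.081], [-0.444, -0.46, 0.768, -0.968], [-0.011, -0.855, -0.519, 0.688], [0.0, 0.0, 0.0, 1.0]]
{'time': 0.1, 'joint_positions': array([-1.2428853 ,  0.32171795, -0.07006332,  1.45155223,  0.02259331,
        1.3708006 , -0.05689012]), 'qd': array([-0.00025446, -0.00306569,  0.00081787, -0.00072342, -0.00091794,
        0.00080407, -0.00024461]), 'joint_torque': array([-1.07461696e-03, -4.92576385e+01, -4.06171968e-01, -3.13396776e+01,
       -6.43490581e-02,  3.97298788e-02,  7.24754000e-05]), 'position': array([0.20057968, 0.61788125, 0.29129109]), 'tool_rot': array([-4.90861248e-01, -3.10283378e+00,  2.64380038e-03]), 'ft_force': array([ 0.27112064, -0.04863089,  0.55733061]), 'torque': array([-0.02934881, -0.00155878,  0.00049142]), 'grip_force': 0.0, 'grip_width': 0.997468428862335}
```

View pics/top0.png

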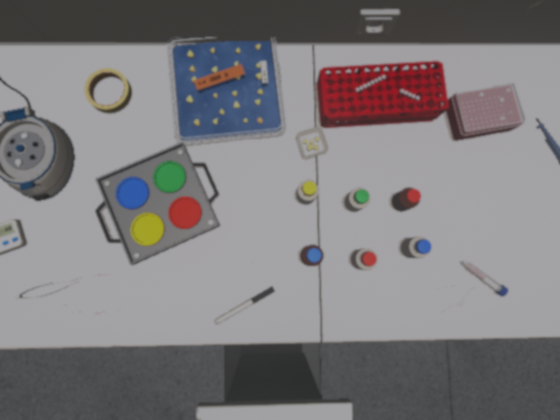

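View pics/side0.png

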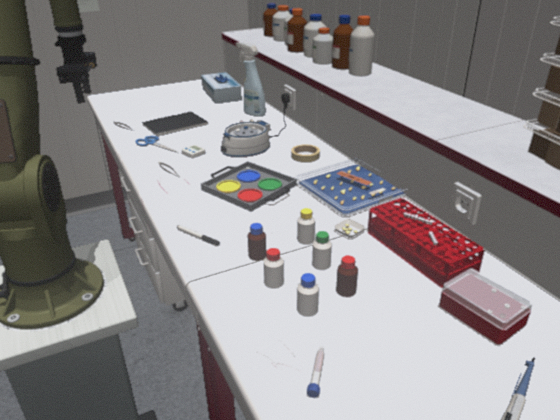

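The top view shows the seats at blue (133,193), green (170,177), yellow (147,229) and red (185,212). The white jars are at yellow (309,188), green (360,199), red (366,259) and blue (423,247). The ambers are at red (411,198) and blue (313,255). The side view agrees with this.

```bash
cat > h.py <<'E'
from bench import *
import cv2, numpy as np
C={n:get_calibration(n) for n in("top","side")}
def ray(n,uv,z):
    c=C[n]; d=np.linalg.inv(c["mtx"])@[uv[0],uv[1],1]; T=np.array(c["world_from_camera"]); d=T[:3,:3]@d; o=T[:3,3]
    return o+d*(z-o[2])/d[2]
H={"red":[(0,8),(170,180)],"yellow":[(24,36)],"green":[(50,80)],"blue":[(104,124)]}
def mask(im,col):
    h=cv2.cvtColor(im,cv2.COLOR_BGR2HSV)
    return sum(cv2.inRange(h,(a,130,60),(b,255,255)) for a,b in H[col])
def blobs(im,col,box,amin=40):
    m=mask(im,col); k=np.zeros_like(m); x0,y0,x1,y1=box; k[y0:y1,x0:x1]=m[y0:y1,x0:x1]
    n,_,st,ce=cv2.connectedComponentsWithStats(k)
    return [(ce[i],st[i,2:5]) for i in range(1,n) if st[i,4]>amin]
E
python3 - <<'E'
from h import *
t,s=cv2.imread("pics/top0.png"),cv2.imread("pics/side0.png")
for c in H:
    for nm,im,box,z in(("top",t,(95,140,225,265),.009),("side",s,(200,160,300,210),.009),("top",t,(290,170,440,275),.084),("side",s,(240,205,365,300),.078)):
        for p,st in blobs(im,c,box,25): print(c,nm,z,p.round(1),st,(ray(nm,p,z)*1000).round(0)[:2])
E
```

```text
red top 0.009 [184.4 212.1] [ 32  31 798] [548. 189.]
red side 0.009 [249.7 194.8] [ 24  12 216] [545. 184.]
red top 0.084 [412.9 195.6] [ 13  14 138] [ 566. -281.]
red top 0.084 [368.7 258.4] [ 13  12 131] [ 443. -186.]
red side 0.078 [272.6 251.8] [12  7 67] [ 442. -185.]
red side 0.078 [348.  259.6] [12  9 77] [ 568. -281.]
yellow top 0.009 [147.  228.8] [ 33  33 847] [513. 267.]
yellow side 0.009 [228.3 186.2] [ 23  11 191] [511. 261.]
yellow top 0.084 [308.7 188. ] [ 12  13 124] [584. -72.]
yellow side 0.078 [306.  211.2] [ 9  5 41] [586. -70.]
green top 0.009 [169.2 176.5] [ 31  30 720] [626. 223.]
green top 0.084 [361.7 195.7] [10 10 78] [ 567. -178.]
blue top 0.009 [131.8 192.5] [ 33  32 803] [592. 302.]
blue side 0.009 [248.3 175.6] [ 23  11 179] [590. 297.]
blue top 0.084 [423.4 246.3] [ 12  12 122] [ 465. -295.]
blue top 0.084 [313.6 254.8] [ 14  13 139] [452. -78.]
blue side 0.078 [255.8 226.2] [10  6 47] [452. -76.]
blue side 0.078 [307.7 277.5] [13  8 85] [ 466. -295.]
```

>>> send_rows([
  {"x":24,"y":-43,"hand":75},
  {"x":24,"y":-43},
  {"x":24,"y":-43},
  {"x":24,"y":-43},
  {"x":24,"y":-43},
  {"x":24,"y":-43},
  {"x":24,"y":-43},
  {"x":24,"y":-43},
  {"x":24,"y":-43},
  {"x":24,"y":-43},
], force=15)

```text
schema error: expected keys hand, x, y, z, roll
```

>>> send_rows([
  {"x":24,"y":-43,"z":0,"roll":0,"hand":75},
  {"x":24,"y":-43,"z":0,"roll":0,"hand":75},
  {"x":24,"y":-43,"z":0,"roll":0,"hand":75},
  {"x":24,"y":-43,"z":0,"roll":0,"hand":75},
  {"x":24,"y":-43,"z":0,"roll":0,"hand":75},
  {"x":24,"y":-43,"z":0,"roll":0,"hand":75},
  {"x":24,"y":-43,"z":0,"roll":0,"hand":75},
  {"x":24,"y":-43,"z":0,"roll":0,"hand":75},
  {"x":24,"y":-43,"z":0,"roll":0,"hand":75},
  {"x":24,"y":-43,"z":0,"roll":0,"hand":75},
], force=15)

```text
time: 1.1
position: [0.4411, 0.1863, 0.2921]
tool_rot: [-0.491, -3.103, -0.001]
ft_force: [1.5, -0.5, -1.0]
grip_width: 0.858
grip_force: 0.0
```

>>> send_rows([
  {"x":24,"y":-43,"z":0,"roll":0,"hand":75},
  {"x":24,"y":-43,"z":0,"roll":0,"hand":75},
  {"x":24,"y":-43,"z":0,"roll":0,"hand":75},
  {"x":24,"y":-43,"z":0,"roll":0,"hand":75},
  {"x":24,"y":-43,"z":0,"roll":0,"hand":75},
  {"x":24,"y":-43,"z":0,"roll":0,"hand":75},
  {"x":0,"y":0,"z":-30,"roll":0,"hand":75},
  {"x":0,"y":0,"z":-30,"roll":0,"hand":75},
  {"x":0,"y":0,"z":-20,"roll":0,"hand":75},
  {"x":0,"y":0,"z":0,"roll":0,"hand":75},
])

```text
time: 2.1
position: [0.5825, -0.0694, 0.2087]
tool_rot: [-0.49, -3.096, 0.002]
ft_force: [0.4, 0.1, -0.6]
grip_width: 0.862
grip_force: 0.0
```

>>> send_rows([
  {"x":2,"y":-1,"z":-24,"roll":0,"hand":75},
  {"x":0,"y":0,"z":-24,"roll":0,"hand":75},
  {"x":0,"y":0,"z":-24,"roll":0,"hand":75},
  {"x":0,"y":0,"z":-24,"roll":0,"hand":75},
  {"x":0,"y":0,"z":-16,"roll":0,"hand":75},
  {"x":0,"y":0,"z":0,"roll":0,"hand":30},
  {"x":0,"y":0,"z":0,"roll":0,"hand":30},
  {"x":0,"y":0,"z":0,"roll":0,"hand":30},
  {"x":0,"y":0,"z":0,"roll":0,"hand":30},
  {"x":0,"y":0,"z":0,"roll":0,"hand":30},
])

```text
time: 3.1
position: [0.5873, -0.0711, 0.1014]
tool_rot: [0.491, 3.101, 0.0]
ft_force: [0.5, -1.0, 4.3]
grip_width: 0.501
grip_force: 15.0
```

>>> send_rows([
  {"x":0,"y":0,"z":15,"roll":0,"hand":30},
  {"x":0,"y":0,"z":30,"roll":0,"hand":30},
  {"x":0,"y":0,"z":30,"roll":0,"hand":30},
  {"x":0,"y":0,"z":30,"roll":0,"hand":30},
  {"x":0,"y":0,"z":10,"roll":0,"hand":30},
  {"x":-5,"y":22,"z":0,"roll":0,"hand":30},
  {"x":-8,"y":36,"z":0,"roll":0,"hand":30},
  {"x":-8,"y":36,"z":0,"roll":0,"hand":30},
  {"x":-8,"y":36,"z":0,"roll":0,"hand":30},
  {"x":-8,"y":36,"z":0,"roll":0,"hand":30},
])

```text
time: 4.1
position: [0.5488, 0.0966, 0.2151]
tool_rot: [-0.491, -3.102, -0.0]
ft_force: [0.8, -0.6, -0.6]
grip_width: 0.5
grip_force: 15.0
```

>>> send_rows([
  {"x":-8,"y":36,"z":0,"roll":0,"hand":30},
  {"x":-8,"y":36,"z":0,"roll":0,"hand":30},
  {"x":-8,"y":36,"z":0,"roll":0,"hand":30},
  {"x":-8,"y":36,"z":0,"roll":0,"hand":30},
  {"x":-5,"y":26,"z":0,"roll":0,"hand":30},
  {"x":-1,"y":0,"z":0,"roll":0,"hand":30},
  {"x":0,"y":0,"z":0,"roll":0,"hand":30},
  {"x":0,"y":0,"z":0,"roll":0,"hand":30},
])

```text
time: 4.9
position: [0.512, 0.2636, 0.2151]
tool_rot: [0.494, 3.102, -0.002]
ft_force: [-0.2, -0.9, -0.5]
grip_width: 0.495
grip_force: 15.0
```

>>> send_rows([
  {"x":0,"y":1,"z":-20,"roll":0,"hand":30},
  {"x":0,"y":0,"z":-25,"roll":0,"hand":30},
  {"x":0,"y":0,"z":-25,"roll":0,"hand":30},
  {"x":0,"y":0,"z":-20,"roll":0,"hand":30},
  {"x":0,"y":0,"z":-6,"roll":0,"hand":30},
  {"x":0,"y":0,"z":0,"roll":0,"hand":30},
  {"x":0,"y":0,"z":0,"roll":0,"hand":30},
])

```text
time: 5.6
position: [0.5126, 0.2659, 0.1204]
tool_rot: [0.492, 3.101, 0.002]
ft_force: [0.1, 0.0, 0.1]
grip_width: 0.494
grip_force: 15.0
```

Run:
```python
from h import *
im=get_image("side"); cv2.imwrite("pics/s1.png",cv2.resize(im[110:310,150:370],None,fx=3,fy=3))
print(get_state()["position"])
```

```text
[0.51268819 0.26619533 0.12067277]
```

View pics/s1.png

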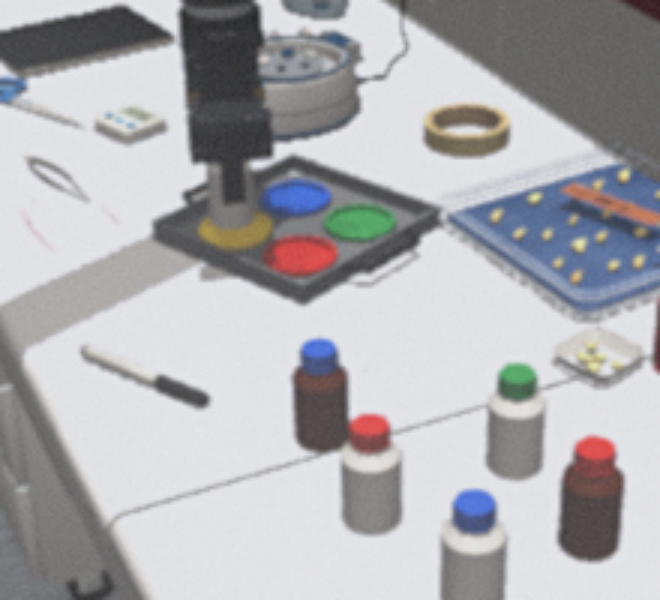

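The jar hangs upright over the yellow seat (crop 235,230), about 12 mm above the floor. I'll set it down.

>>> send_rows([
  {"x":0,"y":0,"z":-5,"roll":0,"hand":30},
  {"x":0,"y":0,"z":-4,"roll":0,"hand":30},
  {"x":0,"y":0,"z":-2,"roll":0,"hand":30},
  {"x":0,"y":0,"z":0,"roll":0,"hand":30},
  {"x":0,"y":0,"z":0,"roll":0,"hand":30},
])

```text
time: 6.15
position: [0.5117, 0.2663, 0.1083]
tool_rot: [0.491, 3.103, 0.0]
ft_force: [-0.4, -0.4, -0.0]
grip_width: 0.501
grip_force: 15.0
```

>>> send_rows([
  {"x":0,"y":0,"z":-1,"roll":0,"hand":30},
  {"x":0,"y":0,"z":-1,"roll":0,"hand":30},
  {"x":0,"y":0,"z":0,"roll":0,"hand":30},
])

```text
time: 6.45
position: [0.5118, 0.2663, 0.1083]
tool_rot: [-0.491, -3.102, -0.001]
ft_force: [-5.7, -2.7, 13.4]
grip_width: 0.496
grip_force: 15.0
```

Contact with the seat floor is confirmed, so I'll release and rise.

>>> send_rows([
  {"x":0,"y":0,"z":1,"roll":0,"hand":30},
  {"x":0,"y":0,"z":0,"roll":0,"hand":50},
  {"x":0,"y":0,"z":0,"roll":0,"hand":60},
  {"x":0,"y":0,"z":0,"roll":0,"hand":60},
  {"x":0,"y":0,"z":0,"roll":0,"hand":60},
  {"x":0,"y":0,"z":15,"roll":0,"hand":60},
  {"x":0,"y":0,"z":30,"roll":0,"hand":60},
  {"x":0,"y":0,"z":40,"roll":0,"hand":60},
  {"x":0,"y":0,"z":30,"roll":0,"hand":60},
  {"x":0,"y":0,"z":0,"roll":0,"hand":75},
])

```text
time: 7.45
position: [0.5143, 0.2674, 0.2286]
tool_rot: [0.49, 3.096, 0.011]
ft_force: [-0.6, 0.7, 1.1]
grip_width: 0.724
grip_force: 0.0
```

>>> send_rows([
  {"x":-7,"y":-45,"z":0,"roll":0,"hand":75},
  {"x":-7,"y":-45,"z":0,"roll":0,"hand":75},
  {"x":-7,"y":-45,"z":0,"roll":0,"hand":75},
  {"x":-7,"y":-45,"z":0,"roll":0,"hand":75},
  {"x":-7,"y":-45,"z":0,"roll":0,"hand":75},
  {"x":-7,"y":-45,"z":0,"roll":0,"hand":75},
  {"x":-7,"y":-45,"z":0,"roll":0,"hand":75},
  {"x":-7,"y":-45,"z":0,"roll":0,"hand":75},
  {"x":-7,"y":-45,"z":0,"roll":0,"hand":75},
  {"x":-7,"y":-45,"z":0,"roll":0,"hand":75},
])

```text
time: 8.45
position: [0.4409, -0.1855, 0.2227]
tool_rot: [0.491, 3.102, 0.002]
ft_force: [0.8, 0.6, -1.0]
grip_width: 0.863
grip_force: 0.0
```

>>> send_rows([
  {"x":0,"y":0,"z":0,"roll":0,"hand":75},
  {"x":0,"y":0,"z":0,"roll":0,"hand":75},
])

```text
time: 8.65
position: [0.4412, -0.1847, 0.2225]
tool_rot: [0.496, 3.102, 0.001]
ft_force: [0.2, 0.1, 0.2]
grip_width: 0.862
grip_force: 0.0
```

Run:
```python
from h import *
im=get_image("top"); 
for p,st in blobs(im,"yellow",(95,140,225,265),5): print(p,st,ray("top",p,.091))
im=get_image("side")
for p,st in blobs(im,"yellow",(195,120,300,210),5): print(p,st,ray("side",p,.085))
cv2.imwrite("pics/s2.png",cv2.resize(im[110:310,150:370],None,fx=3,fy=3))
print(get_state()["position"])
```

```text
[152.78977273 228.09943182] [ 28  33 352] [0.5069392  0.23105235 0.091     ]
[134.56962025 226.96202532] [ 15  13 158] [0.50958072 0.2658275  0.091     ]
[224.85 161.2 ] [ 7  4 20] [0.509652   0.27131508 0.085     ]
[231.59701493 187.3880597 ] [23 10 67] [0.46794834 0.11343304 0.085     ]
[ 0.44184705 -0.18260505  0.22225384]
```

View pics/s2.png

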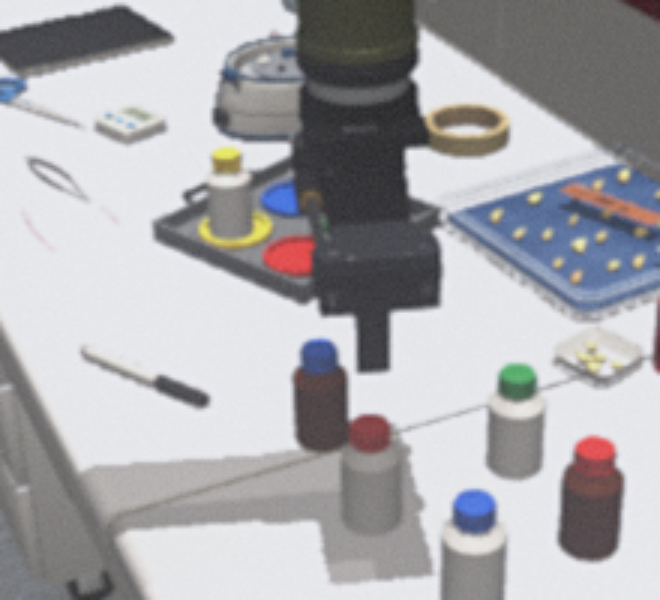

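The yellow jar stands in its seat, about 3 mm off centre. The gripper is now over the red jar, so I'll grasp it next.

>>> send_rows([
  {"x":1,"y":-2,"z":-30,"roll":0,"hand":75},
  {"x":0,"y":0,"z":-30,"roll":0,"hand":75},
  {"x":0,"y":0,"z":-30,"roll":0,"hand":75},
  {"x":0,"y":0,"z":-22,"roll":0,"hand":75},
  {"x":0,"y":0,"z":-10,"roll":0,"hand":75},
  {"x":0,"y":0,"z":0,"roll":0,"hand":30},
  {"x":0,"y":0,"z":0,"roll":0,"hand":30},
  {"x":0,"y":0,"z":0,"roll":0,"hand":30},
  {"x":0,"y":0,"z":0,"roll":0,"hand":30},
  {"x":0,"y":0,"z":0,"roll":0,"hand":30},
])

```text
time: 9.75
position: [0.4432, -0.1862, 0.1012]
tool_rot: [0.491, 3.101, -0.0]
ft_force: [0.3, -0.6, 3.0]
grip_width: 0.503
grip_force: 15.0
```

>>> send_rows([
  {"x":0,"y":0,"z":15,"roll":0,"hand":30},
  {"x":0,"y":0,"z":30,"roll":0,"hand":30},
  {"x":0,"y":0,"z":30,"roll":0,"hand":30},
  {"x":0,"y":0,"z":30,"roll":0,"hand":30},
  {"x":0,"y":0,"z":15,"roll":0,"hand":30},
  {"x":6,"y":20,"z":0,"roll":0,"hand":30},
  {"x":10,"y":36,"z":0,"roll":0,"hand":30},
  {"x":10,"y":36,"z":0,"roll":0,"hand":30},
  {"x":10,"y":36,"z":0,"roll":0,"hand":30},
  {"x":10,"y":36,"z":0,"roll":0,"hand":30},
])

```text
time: 10.75
position: [0.4887, -0.0203, 0.2206]
tool_rot: [0.491, 3.102, 0.001]
ft_force: [0.8, -0.3, -0.6]
grip_width: 0.501
grip_force: 15.0
```

>>> send_rows([
  {"x":10,"y":36,"z":0,"roll":0,"hand":30},
  {"x":10,"y":36,"z":0,"roll":0,"hand":30},
  {"x":10,"y":36,"z":0,"roll":0,"hand":30},
  {"x":10,"y":36,"z":0,"roll":0,"hand":30},
  {"x":10,"y":36,"z":0,"roll":0,"hand":30},
  {"x":6,"y":22,"z":0,"roll":0,"hand":30},
  {"x":2,"y":7,"z":0,"roll":0,"hand":30},
  {"x":0,"y":0,"z":0,"roll":0,"hand":30},
  {"x":0,"y":0,"z":0,"roll":0,"hand":30},
])

```text
time: 11.65
position: [0.5467, 0.1849, 0.2203]
tool_rot: [-0.495, -3.102, 0.002]
ft_force: [0.0, -0.8, -1.2]
grip_width: 0.505
grip_force: 15.0
```

>>> send_rows([
  {"x":1,"y":2,"z":-20,"roll":0,"hand":30},
  {"x":0,"y":0,"z":-25,"roll":0,"hand":30},
  {"x":0,"y":0,"z":-25,"roll":0,"hand":30},
  {"x":0,"y":0,"z":-20,"roll":0,"hand":30},
  {"x":0,"y":0,"z":-12,"roll":0,"hand":30},
  {"x":0,"y":0,"z":-5,"roll":0,"hand":30},
  {"x":0,"y":0,"z":-2,"roll":0,"hand":30},
  {"x":0,"y":0,"z":-1,"roll":0,"hand":30},
  {"x":0,"y":0,"z":-1,"roll":0,"hand":30},
  {"x":0,"y":0,"z":0,"roll":0,"hand":30},
])

```text
time: 12.65
position: [0.548, 0.1894, 0.1099]
tool_rot: [0.49, 3.102, 0.001]
ft_force: [-0.4, 0.2, -0.6]
grip_width: 0.502
grip_force: 15.0
```

>>> send_rows([
  {"x":0,"y":-1,"z":-1,"roll":0,"hand":30},
  {"x":0,"y":0,"z":-1,"roll":0,"hand":30},
  {"x":0,"y":0,"z":-1,"roll":0,"hand":30},
  {"x":0,"y":0,"z":0,"roll":0,"hand":30},
])

```text
time: 13.05
position: [0.548, 0.1882, 0.1081]
tool_rot: [0.491, 3.103, 0.001]
ft_force: [-4.0, -2.0, 11.2]
grip_width: 0.505
grip_force: 15.0
```

>>> send_rows([
  {"x":0,"y":0,"z":1,"roll":0,"hand":30},
  {"x":0,"y":0,"z":0,"roll":0,"hand":50},
  {"x":0,"y":0,"z":0,"roll":0,"hand":60},
  {"x":0,"y":0,"z":0,"roll":0,"hand":60},
  {"x":0,"y":0,"z":0,"roll":0,"hand":60},
  {"x":0,"y":0,"z":15,"roll":0,"hand":60},
  {"x":0,"y":0,"z":30,"roll":0,"hand":60},
  {"x":0,"y":0,"z":40,"roll":0,"hand":60},
  {"x":0,"y":0,"z":30,"roll":0,"hand":60},
  {"x":0,"y":0,"z":0,"roll":0,"hand":75},
])

```text
time: 14.05
position: [0.5504, 0.1889, 0.2285]
tool_rot: [0.49, 3.095, 0.01]
ft_force: [-0.5, 1.0, -0.7]
grip_width: 0.727
grip_force: 0.0
```

>>> send_rows([
  {"x":2,"y":-40,"z":0,"roll":0,"hand":75},
  {"x":2,"y":-40,"z":0,"roll":0,"hand":75},
  {"x":2,"y":-40,"z":0,"roll":0,"hand":75},
  {"x":2,"y":-40,"z":0,"roll":0,"hand":75},
  {"x":2,"y":-40,"z":0,"roll":0,"hand":75},
  {"x":2,"y":-40,"z":0,"roll":0,"hand":75},
  {"x":2,"y":-40,"z":0,"roll":0,"hand":75},
  {"x":2,"y":-40,"z":0,"roll":0,"hand":75},
  {"x":2,"y":-40,"z":0,"roll":0,"hand":75},
  {"x":1,"y":-6,"z":0,"roll":0,"hand":75},
])

```text
time: 15.05
position: [0.565, -0.1845, 0.2227]
tool_rot: [0.504, 3.1, -0.006]
ft_force: [-0.9, -0.6, 0.4]
grip_width: 0.862
grip_force: 0.0
```

>>> send_rows([
  {"x":0,"y":0,"z":0,"roll":0,"hand":75},
])

```text
time: 15.15
position: [0.566, -0.1797, 0.2222]
tool_rot: [-0.497, -3.102, 0.001]
ft_force: [-0.7, 0.6, 0.9]
grip_width: 0.864
grip_force: 0.0
```

>>> send_rows([
  {"x":0,"y":0,"z":-30,"roll":0,"hand":75},
  {"x":0,"y":0,"z":-30,"roll":0,"hand":75},
  {"x":0,"y":0,"z":-30,"roll":0,"hand":75},
  {"x":0,"y":0,"z":-22,"roll":0,"hand":75},
  {"x":0,"y":0,"z":-10,"roll":0,"hand":75},
  {"x":0,"y":0,"z":0,"roll":0,"hand":30},
  {"x":0,"y":0,"z":0,"roll":0,"hand":30},
  {"x":0,"y":0,"z":0,"roll":0,"hand":30},
  {"x":0,"y":0,"z":0,"roll":0,"hand":30},
  {"x":0,"y":0,"z":0,"roll":0,"hand":30},
])

```text
time: 16.15
position: [0.5671, -0.1781, 0.1012]
tool_rot: [0.491, 3.101, -0.0]
ft_force: [0.2, 0.9, 3.2]
grip_width: 0.502
grip_force: 15.0
```

>>> send_rows([
  {"x":0,"y":0,"z":15,"roll":0,"hand":30},
  {"x":0,"y":0,"z":30,"roll":0,"hand":30},
  {"x":0,"y":0,"z":30,"roll":0,"hand":30},
  {"x":0,"y":0,"z":30,"roll":0,"hand":30},
  {"x":0,"y":0,"z":15,"roll":0,"hand":30},
  {"x":3,"y":20,"z":0,"roll":0,"hand":30},
  {"x":5,"y":36,"z":0,"roll":0,"hand":30},
  {"x":5,"y":36,"z":0,"roll":0,"hand":30},
  {"x":5,"y":36,"z":0,"roll":0,"hand":30},
  {"x":5,"y":36,"z":0,"roll":0,"hand":30},
])

```text
time: 17.15
position: [0.5894, -0.0123, 0.2204]
tool_rot: [-0.491, -3.103, -0.0]
ft_force: [-0.3, -0.1, -0.9]
grip_width: 0.5
grip_force: 15.0
```

>>> send_rows([
  {"x":5,"y":36,"z":0,"roll":0,"hand":30},
  {"x":5,"y":36,"z":0,"roll":0,"hand":30},
  {"x":5,"y":36,"z":0,"roll":0,"hand":30},
  {"x":5,"y":36,"z":0,"roll":0,"hand":30},
  {"x":5,"y":36,"z":0,"roll":0,"hand":30},
  {"x":5,"y":36,"z":0,"roll":0,"hand":30},
  {"x":4,"y":16,"z":0,"roll":0,"hand":30},
  {"x":1,"y":4,"z":0,"roll":0,"hand":30},
  {"x":0,"y":0,"z":0,"roll":0,"hand":30},
  {"x":0,"y":0,"z":0,"roll":0,"hand":30},
])

```text
time: 18.15
position: [0.625, 0.2192, 0.2204]
tool_rot: [0.496, 3.102, -0.002]
ft_force: [0.3, 0.5, -0.4]
grip_width: 0.501
grip_force: 15.0
```

>>> send_rows([
  {"x":0,"y":1,"z":-20,"roll":0,"hand":30},
  {"x":0,"y":0,"z":-25,"roll":0,"hand":30},
  {"x":0,"y":0,"z":-25,"roll":0,"hand":30},
  {"x":0,"y":0,"z":-20,"roll":0,"hand":30},
  {"x":0,"y":0,"z":-12,"roll":0,"hand":30},
  {"x":0,"y":0,"z":-5,"roll":0,"hand":30},
  {"x":0,"y":0,"z":-2,"roll":0,"hand":30},
  {"x":0,"y":0,"z":-1,"roll":0,"hand":30},
  {"x":0,"y":0,"z":-1,"roll":0,"hand":30},
  {"x":0,"y":0,"z":0,"roll":0,"hand":30},
])

```text
time: 19.15
position: [0.625, 0.2234, 0.11]
tool_rot: [0.491, 3.102, 0.001]
ft_force: [0.3, -0.7, 0.4]
grip_width: 0.497
grip_force: 15.0
```

>>> send_rows([
  {"x":0,"y":0,"z":-1,"roll":0,"hand":30},
  {"x":0,"y":0,"z":-1,"roll":0,"hand":30},
  {"x":0,"y":0,"z":-1,"roll":0,"hand":30},
  {"x":0,"y":0,"z":0,"roll":0,"hand":30},
])

```text
time: 19.55
position: [0.625, 0.2234, 0.1082]
tool_rot: [0.491, 3.103, 0.002]
ft_force: [-2.6, -0.1, 8.3]
grip_width: 0.502
grip_force: 15.0
```

>>> send_rows([
  {"x":0,"y":0,"z":1,"roll":0,"hand":30},
  {"x":0,"y":0,"z":0,"roll":0,"hand":50},
  {"x":0,"y":0,"z":0,"roll":0,"hand":60},
  {"x":0,"y":0,"z":0,"roll":0,"hand":60},
  {"x":0,"y":0,"z":0,"roll":0,"hand":60},
  {"x":0,"y":0,"z":15,"roll":0,"hand":60},
  {"x":0,"y":0,"z":30,"roll":0,"hand":60},
  {"x":0,"y":0,"z":40,"roll":0,"hand":60},
  {"x":0,"y":0,"z":30,"roll":0,"hand":60},
  {"x":0,"y":0,"z":0,"roll":0,"hand":75},
])

```text
time: 20.55
position: [0.6275, 0.2236, 0.2292]
tool_rot: [0.49, 3.094, 0.009]
ft_force: [0.8, -0.6, 0.1]
grip_width: 0.725
grip_force: 0.0
```

>>> send_rows([
  {"x":-12,"y":-40,"z":0,"roll":0,"hand":75},
  {"x":-12,"y":-40,"z":0,"roll":0,"hand":75},
  {"x":-12,"y":-40,"z":0,"roll":0,"hand":75},
  {"x":-12,"y":-40,"z":0,"roll":0,"hand":75},
  {"x":-12,"y":-40,"z":0,"roll":0,"hand":75},
  {"x":-12,"y":-40,"z":0,"roll":0,"hand":75},
  {"x":-12,"y":-40,"z":0,"roll":0,"hand":75},
  {"x":-12,"y":-40,"z":0,"roll":0,"hand":75},
  {"x":-12,"y":-40,"z":0,"roll":0,"hand":75},
  {"x":-12,"y":-40,"z":0,"roll":0,"hand":75},
])

```text
time: 21.55
position: [0.5038, -0.1783, 0.2227]
tool_rot: [0.491, 3.102, 0.001]
ft_force: [1.0, -0.0, -0.7]
grip_width: 0.865
grip_force: 0.0
```

>>> send_rows([
  {"x":-12,"y":-40,"z":0,"roll":0,"hand":75},
  {"x":-12,"y":-40,"z":0,"roll":0,"hand":75},
  {"x":-12,"y":-38,"z":0,"roll":0,"hand":75},
  {"x":-3,"y":0,"z":0,"roll":0,"hand":75},
  {"x":0,"y":0,"z":0,"roll":0,"hand":75},
  {"x":0,"y":0,"z":0,"roll":0,"hand":75},
])

```text
time: 22.15
position: [0.4662, -0.2934, 0.2222]
tool_rot: [0.489, 3.103, 0.002]
ft_force: [1.3, -0.7, 0.3]
grip_width: 0.865
grip_force: 0.0
```

>>> send_rows([
  {"x":0,"y":-1,"z":-30,"roll":0,"hand":75},
  {"x":0,"y":0,"z":-30,"roll":0,"hand":75},
  {"x":0,"y":0,"z":-30,"roll":0,"hand":75},
  {"x":0,"y":0,"z":-22,"roll":0,"hand":75},
  {"x":0,"y":0,"z":-10,"roll":0,"hand":75},
  {"x":0,"y":0,"z":0,"roll":0,"hand":30},
  {"x":0,"y":0,"z":0,"roll":0,"hand":30},
  {"x":0,"y":0,"z":0,"roll":0,"hand":30},
  {"x":0,"y":0,"z":0,"roll":0,"hand":30},
  {"x":0,"y":0,"z":0,"roll":0,"hand":30},
])

```text
time: 23.15
position: [0.4661, -0.2964, 0.1012]
tool_rot: [0.491, 3.101, -0.001]
ft_force: [-0.8, -1.1, 2.7]
grip_width: 0.498
grip_force: 15.1
```

>>> send_rows([
  {"x":0,"y":0,"z":15,"roll":0,"hand":30},
  {"x":0,"y":0,"z":30,"roll":0,"hand":30},
  {"x":0,"y":0,"z":30,"roll":0,"hand":30},
  {"x":0,"y":0,"z":30,"roll":0,"hand":30},
  {"x":0,"y":0,"z":15,"roll":0,"hand":30},
  {"x":4,"y":20,"z":0,"roll":0,"hand":30},
  {"x":8,"y":38,"z":0,"roll":0,"hand":30},
  {"x":8,"y":38,"z":0,"roll":0,"hand":30},
  {"x":8,"y":38,"z":0,"roll":0,"hand":30},
  {"x":8,"y":38,"z":0,"roll":0,"hand":30},
])

```text
time: 24.15
position: [0.5014, -0.1222, 0.2204]
tool_rot: [-0.491, -3.103, -0.001]
ft_force: [-0.0, -0.7, -0.7]
grip_width: 0.502
grip_force: 15.0
```

>>> send_rows([
  {"x":8,"y":38,"z":0,"roll":0,"hand":30},
  {"x":8,"y":38,"z":0,"roll":0,"hand":30},
  {"x":8,"y":38,"z":0,"roll":0,"hand":30},
  {"x":8,"y":38,"z":0,"roll":0,"hand":30},
  {"x":8,"y":38,"z":0,"roll":0,"hand":30},
  {"x":8,"y":38,"z":0,"roll":0,"hand":30},
  {"x":8,"y":38,"z":0,"roll":0,"hand":30},
  {"x":8,"y":38,"z":0,"roll":0,"hand":30},
  {"x":8,"y":38,"z":0,"roll":0,"hand":30},
  {"x":8,"y":38,"z":0,"roll":0,"hand":30},
])

```text
time: 25.15
position: [0.5815, 0.2577, 0.2201]
tool_rot: [-0.491, -3.102, 0.001]
ft_force: [0.3, 0.2, -0.5]
grip_width: 0.499
grip_force: 15.0
```

>>> send_rows([
  {"x":6,"y":28,"z":0,"roll":0,"hand":30},
  {"x":3,"y":16,"z":0,"roll":0,"hand":30},
  {"x":0,"y":0,"z":0,"roll":0,"hand":30},
  {"x":0,"y":0,"z":0,"roll":0,"hand":30},
  {"x":0,"y":0,"z":0,"roll":0,"hand":30},
])

```text
time: 25.65
position: [0.5911, 0.2975, 0.2205]
tool_rot: [0.496, 3.102, -0.002]
ft_force: [-0.3, -0.5, -1.1]
grip_width: 0.495
grip_force: 15.0
```

>>> send_rows([
  {"x":0,"y":1,"z":-20,"roll":0,"hand":30},
  {"x":0,"y":0,"z":-25,"roll":0,"hand":30},
  {"x":0,"y":0,"z":-25,"roll":0,"hand":30},
  {"x":0,"y":0,"z":-20,"roll":0,"hand":30},
  {"x":0,"y":0,"z":-12,"roll":0,"hand":30},
  {"x":0,"y":0,"z":-5,"roll":0,"hand":30},
  {"x":0,"y":0,"z":-2,"roll":0,"hand":30},
  {"x":0,"y":0,"z":-1,"roll":0,"hand":30},
  {"x":0,"y":0,"z":-1,"roll":0,"hand":30},
  {"x":0,"y":0,"z":0,"roll":0,"hand":30},
])

```text
time: 26.65
position: [0.591, 0.3015, 0.11]
tool_rot: [0.491, 3.102, 0.001]
ft_force: [-0.4, 0.5, -1.5]
grip_width: 0.498
grip_force: 15.0
```

>>> send_rows([
  {"x":0,"y":0,"z":-1,"roll":0,"hand":30},
  {"x":0,"y":0,"z":-1,"roll":0,"hand":30},
  {"x":0,"y":0,"z":-1,"roll":0,"hand":30},
  {"x":0,"y":0,"z":0,"roll":0,"hand":30},
])

```text
time: 27.05
position: [0.5909, 0.3015, 0.1082]
tool_rot: [0.491, 3.103, 0.002]
ft_force: [-3.1, -1.8, 9.0]
grip_width: 0.497
grip_force: 15.0
```

Now I'll release, rise and move clear to look.

>>> send_rows([
  {"x":0,"y":0,"z":1,"roll":0,"hand":30},
  {"x":0,"y":0,"z":0,"roll":0,"hand":50},
  {"x":0,"y":0,"z":0,"roll":0,"hand":60},
  {"x":0,"y":0,"z":0,"roll":0,"hand":60},
  {"x":0,"y":0,"z":0,"roll":0,"hand":60},
  {"x":0,"y":0,"z":15,"roll":0,"hand":60},
  {"x":0,"y":0,"z":30,"roll":0,"hand":60},
  {"x":0,"y":0,"z":40,"roll":0,"hand":60},
  {"x":0,"y":0,"z":40,"roll":0,"hand":60},
  {"x":0,"y":0,"z":40,"roll":0,"hand":60},
])

```text
time: 28.05
position: [0.5907, 0.301, 0.2752]
tool_rot: [0.491, 3.102, 0.001]
ft_force: [0.5, 0.4, 0.6]
grip_width: 0.689
grip_force: 0.0
```

>>> send_rows([
  {"x":-30,"y":30,"z":0,"roll":0,"hand":60},
  {"x":-36,"y":30,"z":0,"roll":0,"hand":60},
  {"x":-36,"y":30,"z":0,"roll":0,"hand":60},
  {"x":-36,"y":30,"z":0,"roll":0,"hand":60},
  {"x":-36,"y":30,"z":0,"roll":0,"hand":60},
  {"x":-36,"y":30,"z":0,"roll":0,"hand":60},
  {"x":-36,"y":30,"z":0,"roll":0,"hand":60},
  {"x":-36,"y":30,"z":0,"roll":0,"hand":60},
  {"x":-36,"y":30,"z":0,"roll":0,"hand":60},
  {"x":-36,"y":30,"z":0,"roll":0,"hand":60},
])

```text
time: 29.05
position: [0.2354, 0.6023, 0.2739]
tool_rot: [0.492, 3.102, 0.003]
ft_force: [1.7, 0.4, 0.3]
grip_width: 0.691
grip_force: 0.0
```

Run:
```python
from h import *
t,s=get_image("top"),get_image("side")
for c in H:
    for nm,im,box,z in(("top",t,(85,140,225,265),.091),("side",s,(195,120,310,210),.085),("top",t,(290,170,440,275),.084)):
        for p,st in blobs(im,c,box,12): print(c,nm,z,p.round(1),st,(ray(nm,p,z)*1000).round(0)[:2])
cv2.imwrite("pics/f.png",np.hstack([cv2.resize(s[110:290,150:370],(440,360)),cv2.resize(t[135:275,85:225],(360,360))]))
print(get_state()["position"])
```

```text
red top 0.091 [189.3 214.8] [ 31  31 324] [532. 162.]
red top 0.091 [175.8 207. ] [ 14  13 147] [547. 188.]
red side 0.085 [248.4 169. ] [10  5 41] [549. 193.]
red side 0.085 [250.2 196.6] [24 10 82] [491.  46.]
red top 0.084 [412.9 195.7] [ 13  14 139] [ 566. -281.]
yellow top 0.091 [152.7 228.2] [ 29  33 356] [507. 231.]
yellow top 0.091 [134.6 227. ] [ 15  13 159] [510. 266.]
yellow side 0.085 [225.3 161.2] [ 7  4 22] [511. 271.]
yellow side 0.085 [231.3 187.4] [23 10 62] [467. 114.]
green top 0.091 [158.7 168.4] [ 13  12 117] [624. 223.]
green top 0.091 [174.2 179.6] [ 30  30 238] [602. 192.]
blue top 0.091 [137.  194.2] [ 31  32 326] [573. 263.]
blue top 0.091 [118. 186.] [ 15  13 152] [590. 301.]
blue side 0.085 [246.4 151.3] [ 8  4 25] [591. 306.]
blue side 0.085 [257.6 174.6] [ 4  5 14] [558. 149.]
blue top 0.084 [313.7 254.8] [ 14  13 138] [452. -79.]
[0.22750825 0.60623844 0.27290371]
```

View pics/f.png

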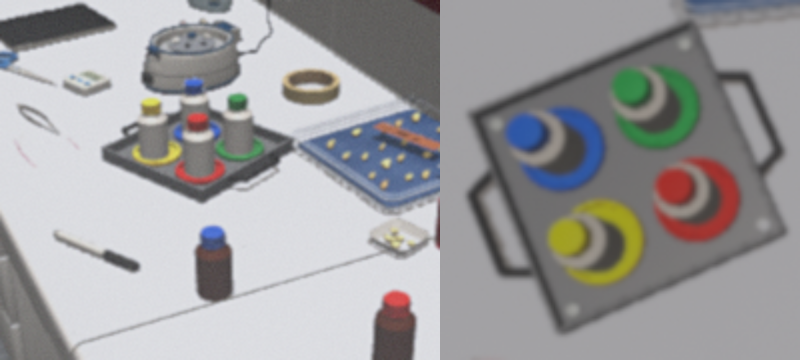

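All four jars stand upright inside their matching seats, within about 3 mm of centre in the top view. Both ambers are where they started and the arm is clear, so I'll hand in.

>>> send_rows([
  {"x":0,"y":0,"z":0,"roll":0,"hand":60},
  {"x":0,"y":0,"z":0,"roll":0,"hand":60},
])

```text
time: 29.35
position: [0.2383, 0.6005, 0.273]
tool_rot: [0.494, 3.101, 0.001]
ft_force: [1.1, -0.0, 0.5]
grip_width: 0.69
grip_force: 0.0
```

```bash
python3 -c "
from bench import *
print(close_job())"
```

```text
the job is handed in; nothing more can be done
None
```

The job is handed in at about 29 s: all four white jars stand upright in the seats of their cap colours, about 3 mm or less off centre by the top camera, and both amber jars are where they started; no verdict came back.

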